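Put the star knob away in the slide-top spares box

ROBOT

A 6-joint arm with a two-finger parallel gripper is mounted at the origin on the work surface; the furniture and walls round the work are solid. World frame = base frame: x ahead of the robot, y to its left, z up, the work surface at z = 0. Lengths are in m, angles in rad, forces in N, time in s.
With the tool pointing down it reaches from about 0.325 to 0.775 m from the base axis. Payload 5.5 kg.
Tool frame: the origin (TCP) lies midway between the tips of the shut fingers; the grasp point (between the pads) lies 19 mm behind it; y points along the fingers, x is the direction in which the jaws open and shut, and the axes are right-handed (so a half turn about y gives the same grasp; the last joint's range is limited). The gripper opens to 88 mm and grips with 3 to 60 N. Pads are 20 mm wide; open, the fingers measure 115 mm over their backs; the gripper's body (75 mm by 178 mm) begins 61 mm behind the grasp point.
Start: joints at [1.211, 0.091, 1.231, -0, 1.82, -0.057], TCP at [0.179, 0.573, 0.223] pointing down, gripper open.
Joint ranges: [-2.87, 2.87], [-0.86, 2.18], [0.17, 2.46], [-1.51, 4.65], [0.06, 2.69], [-2.65, 2.65]. Speed limits (rad/s): [2.57, 2.57, 3.01, 3.14, 3.14, 3.14].

INTERFACE

Orientations are given as a rotation vector (axis times angle).
In Python, from cell import bot gives the robot as it stands.
- The arm moves only by the shell command python3 -m crank 'ROWS'. ROWS is JSON, a list of rows, each a list of 5 numbers: the shift along the world's x, y, z in cm, then the turn about the world's z in rad, then the opening, from 0 (shut) to 1 (fully open). A call has 1 to 5 rows; each row shifts and turns the pose as measured when the row begins; what a row does not reach is not made up. A row lasts 1/12 s, in which the tool goes at most 41.7 mm and 7.16 degrees, less where a joint would pass 70% of its speed; a pose out of reach is approached as far as the arm can. A call with a gripper value outside its range is refused whole. The fingers move at their own pace and stop on an object; the grip force is fixed at half the most. Time passes only in rows, so rows that do not move let the fingers close. It gives the time, the measured TCP pose, the force and the opening at its end, in the units of the state.
- bot.sense(): the state, without advancing time (a new reading comes with each control period).
- bot.grab_frame(name): name is "scene" or "side" or "wrist"; returns a dict with "img" (420x560x3 uint8, red, green, blue), "mtx" (3x3 intrinsics, pixels), "rvec" (rotation vector, rad) and "tvec" (3), from world to camera coordinates, as OpenCV has them; the wrist camera has in their place "tool_from_camera" (4x4, takes a point from camera to tool coordinates, whose origin is the TCP and whose axes are the tool frame's). Camera axes: x right, y down, z forward; pixel columns grow to the right and rows downward; lengths in m; the calibration is good to about 2 mm. The wrist camera is an equidistant fisheye: a pixel r from the principal point sees the ray r / f radians off the axis. A picture is of the moment at which its call begins: read the wrist's pose just before it. There is no depth.
- bot.hand_in(): hands the job in, once; it reports no verdict.
Trained networks look in the newest picture that a camera, given by its name, has taken for a name from the list of things; names that differ only in an ending like _2 or _b are one class to them, and where a whole thing is asked for, a point or a joint stands for the part that bears it (a point fixed in the world has none). Each returns a list of dicts, best first, with "conf" (0 to 1); they miss things now and then, are a little off and sometimes report something else, mostly with a low value. They report only what shows in the picture. A call takes as long as a camera call. They do not tell look-alikes from the thing itself.
- bot.regions_of(camera, query): "mask" (420x560 bool, what is visible of it) and "position" ([column, row] in pixels, amid what is visible of it).
- bot.spot_point(camera, query): "position" ([column, row] in pixels: a listed point, or the origin of a listed thing).
The state is a dict: "clock": time; "qpos": joint angles; "joint_vel": joint speeds; "tau": joint torques, N m; "ee_pos": TCP position; "tool_rot": TCP orientation; "contact_force": force on the tool from outside, world axes, zero at the start; "torque": the same for the moment, N m; "grip_width": finger opening in m.
Only numpy, scipy, OpenCV 4.12 (cv2) and the standard library are available. Lean on these libraries where they do the work, as an engineer would, in place of code of your own. Each camera call takes 0.05 s, during which the arm holds its last target.

TASK

Slide back the lid of the small wooden spares box, stand the star knob (the one with the wide low lobed head and the short stem) on the floor of the box, then slide the lid fully shut over it. Leave the other knob, with the smooth round base and the taller stem, where it stands.

Things in the scene. Friction and masses are not known exactly. Their poses are not given: they have to be found in the camera images.
- spares_box: Wooden box fixed to the table, 126 (x) x 142 (y) x 66 mm high, z up, origin at the centre of its underside. Inside 110 x 126 mm, floor 6 mm up. Its lid (54 to 60 mm up) runs under 12 mm wide lips along the two long sides and slides out towards the box's +y over the lower +y end. With the lid fully open the mouth is clear from y = -63 to +42 mm and x = -51 to +51 mm.
- box_lid (a joint): Opening of the sliding lid in m: 0 fully shut, 0.105 fully open against its stop; it has slid this far along the box's +y. It stays where it is left; about 1.5 N moves it. It may start a little ajar.
- lid_pull (a point): Middle of the wooden pull bar that stands on the lid and moves with it: 60 mm long along the box's x, 14 mm thick along the box's y, 24 mm high, from 12 mm below this point (the lid's top) to 12 mm above it. When the lid is shut it lies straight above the box's origin, 72 mm up.
- star_knob: Loose star knob standing on its head, stem up: a lobed head 49 mm across and 16 mm high, and on its middle a stem 20 mm in diameter, up to 36 mm above the underside. About 80 g. Origin at the centre of its underside, z up; the axis of the stem is within 1 mm of the origin's.
- glue_cap: The other loose knob, to be left alone: a smooth round base 44 mm across and 18 mm high with a stem 24 mm in diameter up to 45 mm. Origin at the centre of its underside, z up.
Things that resemble listed ones, but are neither listed nor needed, are in the scene too. What is shaped like the star_knob but purple or yellow is not meant.

How it is judged:
By the outcome, as a careful person would: the job done as asked, in the order asked, and still so for the second after the job is handed in, with the robot touching nothing.
It also fails if it takes over 61 s, if anything falls off the work surface, if the arm or the gripper's body presses on something with over 40 N, if the wrist force passes 120 N, or if a joint passes its speed limit or range.

## Working session

There is one attempt and no reset: what is moved stays moved. The work goes in short steps, Python scripts to look and compute and a shell command to move; the robot and the scene stay as the last step left them, time stands still between calls to the robot, and variables do not carry over. Pictures are saved under pics/ and viewed, and the job is handed in when it is done.

```bash
ls; mkdir -p pics; cat > h.py <<'E'
import numpy as np, cv2
from cell import bot
def grab(n,tag):
    s=bot.sense(); f=bot.grab_frame(n); cv2.imwrite(f'pics/{tag}.png',cv2.cvtColor(f['img'],cv2.COLOR_RGB2BGR)); f['s']=s; return f
def ray(f,p):
    K=np.array(f['mtx'])
    if 'rvec' in f:
        R=cv2.Rodrigues(np.array(f['rvec'],float))[0]; t=np.array(f['tvec'],float).ravel()
        d=np.linalg.inv(K)@[p[0],p[1],1]; return -R.T@t, R.T@d
    x=(p[0]-K[0,2])/K[0,0]; y=(p[1]-K[1,2])/K[1,1]; r=np.hypot(x,y)+1e-12
    d=np.array([np.sin(r)*x/r,np.sin(r)*y/r,np.cos(r)])
    T=np.array(f['tool_from_camera']); R=cv2.Rodrigues(np.array(f['s']['tool_rot'],float))[0]
    return R@T[:3,3]+f['s']['ee_pos'], R@T[:3,:3]@d
def atz(f,p,z):
    o,d=ray(f,p); return (o+d*(z-o[2])/d[2])[:2]
def tri(obs):
    A=np.zeros((3,3));b=np.zeros(3)
    for f,p in obs:
        o,d=ray(f,p); d=d/np.linalg.norm(d); M=np.eye(3)-np.outer(d,d); A+=M;b+=M@o
    return np.linalg.solve(A,b)
E
python3 - <<'E'
from h import *
np.set_printoptions(precision=4,suppress=True)
print(bot.sense())
for c in ['scene','side','wrist']:
    f=grab(c,c+'0')
    for q,z in [('spares_box',0),('lid_pull',.072),('star_knob',0),('glue_cap',0)]:
        for r in bot.spot_point(c,q): print(c,q,np.round(r['position'],1),round(r['conf'],2),atz(f,r['position'],z))
E
```

```text
pics
{'clock': 0.0, 'qpos': array([ 1.2113,  0.0918,  1.2319, -0.    ,  1.8198, -0.0567]), 'joint_vel': array([-0.0009,  0.0003,  0.0019, -0.0001, -0.0007,  0.0017]), 'tau': array([ -0.001 , -44.6466, -40.6439,   0.0696,   0.0299,  -0.0001]), 'ee_pos': array([0.1788, 0.5724, 0.2215]), 'tool_rot': array([-1.3384, -0.9821,  0.9848]), 'contact_force': array([-0.6707,  0.0783, -0.3344]), 'torque': array([ 0.0526,  0.0047, -0.0363]), 'grip_width': 0.08772135693218401}
scene lid_pull [178.7 200.7] 0.88 [0.5119 0.0964]
scene star_knob [384.4 238.6] 0.95 [ 0.6364 -0.3102]
scene star_knob [336.7 228.7] 0.66 [ 0.631  -0.2092]
scene star_knob [301.5 210.8] 0.64 [ 0.6628 -0.1164]
scene glue_cap [330.3 295.9] 0.67 [ 0.4449 -0.2568]
side spares_box [252.4 210.7] 0.88 [0.5113 0.0909]
side lid_pull [249.  181.2] 0.57 [0.5066 0.0947]
side star_knob [363.2 302.3] 0.91 [ 0.6391 -0.3052]
side star_knob [336.4 274.9] 0.85 [ 0.6208 -0.2166]
side star_knob [341.  245.8] 0.75 [ 0.661  -0.1143]
side glue_cap [244.1 299.6] 0.9 [ 0.4506 -0.2594]
```

```bash
python3 - <<'E'
import cv2
for c in ['scene0','side0','wrist0']:
    i=cv2.imread(f'pics/{c}.png'); cv2.imwrite(f'pics/{c}b.png',cv2.resize(i,(800,600)))
E
```

```text
(no output)
```

View pics/scene0b.png

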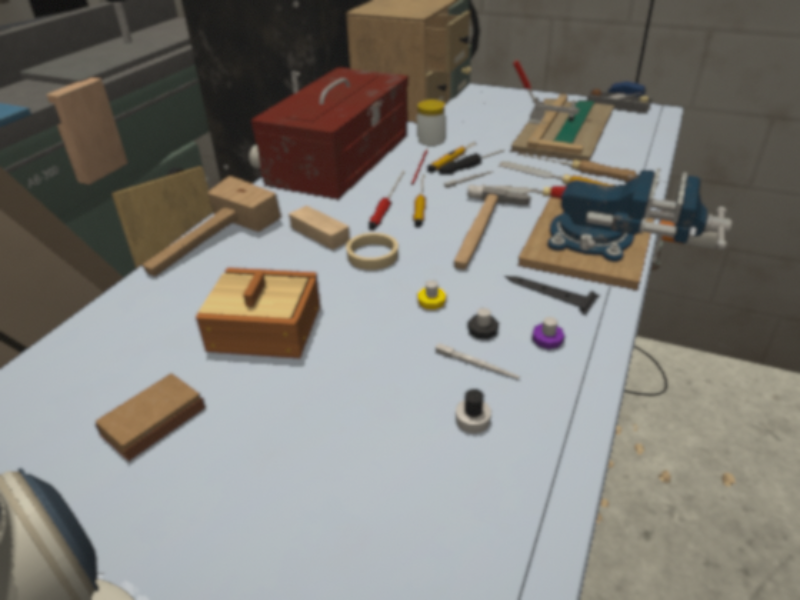

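View pics/side0b.png

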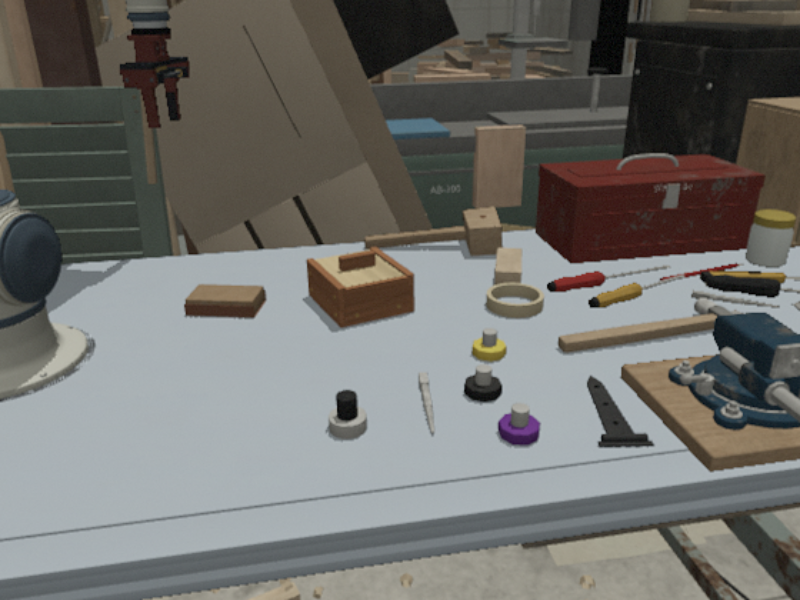

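View pics/wrist0b.png

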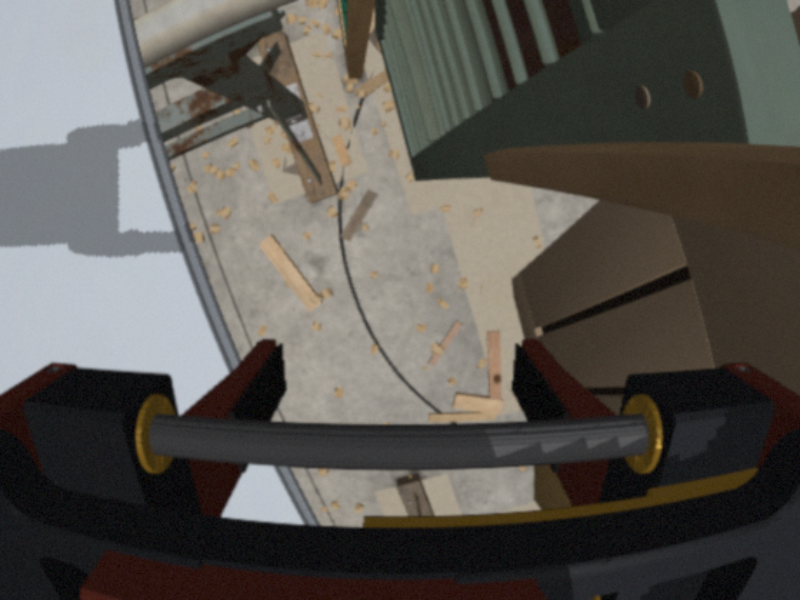

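The black star knob, at side (483,385) of 800x600, is the target. Purple and yellow are decoys, and the white base with the black stem is the glue_cap. Next I'll get the box yaw from crops.

```bash
python3 - <<'E'
import cv2, numpy as np
a=cv2.imread('pics/scene0.png')[175:260,125:235]; b=cv2.imread('pics/side0.png')[160:235,200:300]
a=cv2.resize(a,(550,425),interpolation=2); b=cv2.resize(b,(500,375),interpolation=2)
cv2.imwrite('pics/cropA.png',a); cv2.imwrite('pics/cropB.png',b)
from cell import bot
s=bot.sense(); print(np.round(cv2.Rodrigues(s['tool_rot'])[0],3))
f=bot.grab_frame('wrist'); print(np.round(f['tool_from_camera'],3), f['mtx'])
E
```

```text
[[ 0.298  0.    -0.955]
 [ 0.955  0.     0.298]
 [ 0.    -1.    -0.   ]]
[[ 1.    -0.001 -0.001  0.001]
 [ 0.001 -0.25   0.968 -0.161]
 [-0.001 -0.968 -0.25   0.068]
 [ 0.     0.     0.     1.   ]] [[325.1922621    0.         278.87323709]
 [  0.         325.1922621  210.43292987]
 [  0.           0.           1.        ]]
```

View pics/cropA.png

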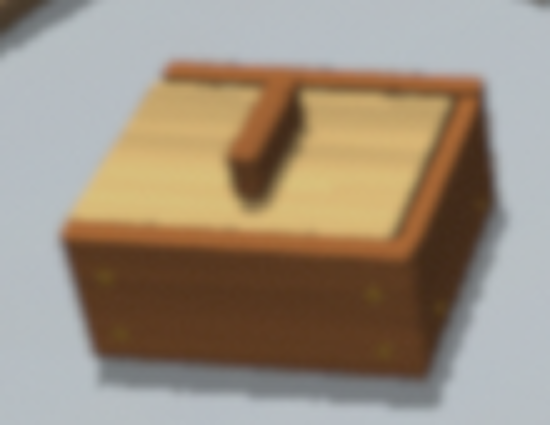

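View pics/cropB.png

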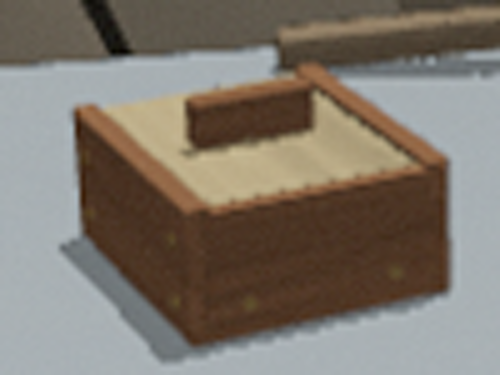

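Crop A shows the lower, lipless end on the left, i.e. toward world +y. The top corners are at crop (65,232), (412,248), (485,80) and (165,68).

```bash
python3 - <<'E'
from h import *
np.set_printoptions(precision=4,suppress=True)
A=grab('scene','s1');B=grab('side','d1')
P=[atz(A,(125+u/5,175+v/5),.066) for u,v in [(65,232),(412,248),(485,80),(165,68)]]
Q=[atz(B,(200+u/5,160+v/5),.066) for u,v in [(80,107),(197,210),(447,160),(312,65)]]
for X in (P,Q):
    X=np.array(X);print(X, X.mean(0))
    for i in range(4):
        e=X[(i+1)%4]-X[i]; print(np.linalg.norm(e),np.degrees(np.arctan2(e[1],e[0])))
E
```

```text
[[0.4295 0.1369]
 [0.4715 0.0043]
 [0.5836 0.0357]
 [0.5405 0.1704]] [0.5063 0.0868]
0.1391226697029471 -72.41180759417658
0.11635135490016557 15.65157094691654
0.14147455880680876 107.71736474776485
0.11597671476849626 -163.19261701276392
[[ 0.4338  0.1256]
 [ 0.4736 -0.0059]
 [ 0.5857  0.026 ]
 [ 0.5469  0.1588]] [0.51   0.0761]
0.13741459748743842 -73.16490832395229
0.11661050992827489 15.885791571522015
0.13832221037895498 106.28648655056882
0.11792341934905465 -163.66569909705893
```

```bash
python3 -m crank '[[2.2,-3.3,0.2,0.11,0.5],[2.2,-3.3,0.2,0.11,0.5],[2.2,-3.3,0.2,0.11,0.5],[2.2,-3.3,0.2,0.11,0.5],[2.2,-3.3,0.2,0.11,0.5]]'; python3 -m crank '[[2.2,-3.3,0,0,0.5],[2.2,-3.3,0,0,0.5],[2.2,-3.3,0,0,0.5],[2.2,-3.3,0,0,0.5],[2.2,-3.3,0,0,0.5]]'
```

```text
clock: 1.32
ee_pos: [0.2852, 0.4087, 0.2282]
tool_rot: [-1.07, -1.401, 1.411]
contact_force: [0.5, -0.1, 0.1]
grip_width: 0.0581
clock: 1.73
ee_pos: [0.3981, 0.2355, 0.2299]
tool_rot: [-1.066, -1.412, 1.414]
contact_force: [-0.1, -0.9, -0.2]
grip_width: 0.0438
```

```bash
python3 -m crank '[[2.2,-3.2,0,0.03,0.4],[2.2,-3.2,0,0.03,0.4],[2.2,-3.2,0,0,0.4],[2.2,-3.2,0,0,0.4],[1,-1,0,0,0.4]]'
cat > box.py <<'E'
import sys
from h import *
from scipy.optimize import least_squares
np.set_printoptions(precision=4,suppress=True)
tag=sys.argv[1]
f=grab('wrist',tag); A=grab('scene',tag+'s'); B=grab('side',tag+'d')
R=cv2.Rodrigues(f['s']['tool_rot'])[0]; print('pos',f['s']['ee_pos'],'tool x yaw',np.degrees(np.arctan2(R[1,0],R[0,0])))
for q,z in [('spares_box',0),('lid_pull',.072),('star_knob',0)]:
    for n,g in (('wrist',f),('scene',A),('side',B)):
        for r in bot.spot_point(n,q): print(n,q,np.round(r['position'],1),round(r['conf'],2),atz(g,r['position'],z))
E
python3 box.py w1
```

```text
clock: 2.15
ee_pos: [0.5005, 0.0854, 0.2312]
tool_rot: [-1.036, -1.457, 1.455]
contact_force: [-0.0, 0.3, -1.1]
grip_width: 0.0352
pos [0.5005 0.0854 0.2312] tool x yaw 109.44420306337956
scene spares_box [185.6 229.2] 0.81 [0.5092 0.091 ]
side spares_box [253.  214.3] 0.72 [0.5099 0.0707]
wrist lid_pull [287.4 205.5] 0.73 [0.5078 0.0967]
scene lid_pull [177.9 201.1] 0.66 [0.5101 0.0971]
side lid_pull [248.5 183.2] 0.75 [0.5039 0.0824]
wrist star_knob [107.6 242.8] 0.76 [ 0.6599 -0.1185]
wrist star_knob [ 17.1 187.5] 0.76 [ 0.6362 -0.3077]
wrist star_knob [ 59.8 200.3] 0.65 [ 0.6262 -0.2126]
scene star_knob [384.2 238.1] 0.74 [ 0.6379 -0.3095]
scene star_knob [335.1 230.5] 0.61 [ 0.624 -0.208]
scene star_knob [301.1 207.9] 0.61 [ 0.6728 -0.1115]
side star_knob [338.7 273.8] 0.85 [ 0.6259 -0.2138]
side star_knob [339.2 246. ] 0.77 [ 0.6573 -0.1144]
side star_knob [361.9 303.7] 0.61 [ 0.6358 -0.3084]
```

View pics/w1.png

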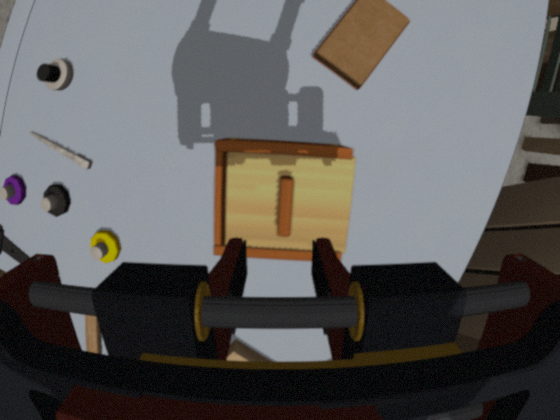

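Wrist view: the box's top corners are about (217,141), (352,149) and (216,257), and the pull bar runs from (288,177) to (285,236). The low end is on the right (+y).

```bash
python3 - <<'E'
from h import *
np.set_printoptions(precision=4,suppress=True)
f=grab('wrist','w2')
c=cv2.imread('pics/w2.png')[130:280,200:370]; cv2.imwrite('pics/w2c.png',cv2.resize(c,(680,600),interpolation=2))
P=np.array([atz(f,p,.066) for p in [(217,141),(352,149),(216,257)]])
for e in (P[1]-P[0],P[2]-P[0]): print(np.linalg.norm(e),np.degrees(np.arctan2(e[1],e[0])))
print(P,'centre',(P[1]+P[2])/2)
a,b=atz(f,(287.5,177),.084),atz(f,(285,236),.084);print(a,b,(a+b)/2,np.degrees(np.arctan2(*(b-a)[::-1])),np.linalg.norm(b-a))
E
```

```text
0.13699978630393642 106.40242665800399
0.12570613644762413 16.583631473305598
[[0.468  0.0129]
 [0.4293 0.1443]
 [0.5885 0.0488]] centre [0.5089 0.0966]
[0.4767 0.0912] [0.5336 0.1093] [0.5052 0.1003] 17.638785901317867 0.05968906918632977
```

View pics/w2c.png

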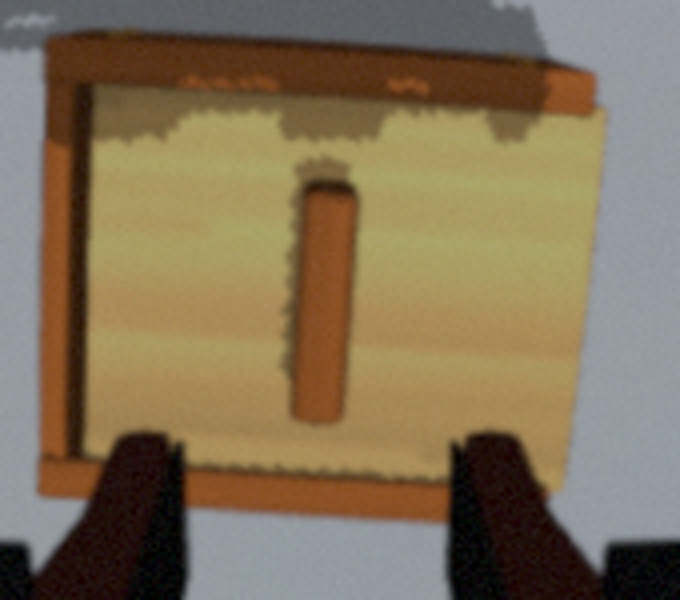

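```bash
python3 -m crank '[[0.6,1.4,-3.5,-0.045,0.45],[0,0,-4,0,0.45],[0,0,-4,0,0.45],[0,0,0,0,0.45]]'; python3 box.py w3 | grep -v star
```

```text
clock: 3.13
ee_pos: [0.5049, 0.1057, 0.1162]
tool_rot: [-1.065, -1.435, 1.421]
contact_force: [-0.9, -0.2, -1.4]
grip_width: 0.0396
pos [0.5049 0.1057 0.1162] tool x yaw 107.08447401482738
wrist spares_box [263.  204.7] 0.68 [0.5093 0.0924]
wrist spares_box [262.7 229.6] 0.16 [0.5315 0.0985]
scene spares_box [186.4 231.3] 0.78 [0.5038 0.0854]
scene spares_box [180.8 202.1] 0.48 [0.5906 0.1579]
side spares_box [253.1 210.6] 0.6 [0.5129 0.0911]
wrist lid_pull [264.5 231.3] 0.71 [0.5079 0.0969]
scene lid_pull [178.4 200.2] 0.75 [0.5132 0.098 ]
side lid_pull [244.7 184.2] 0.85 [0.4948 0.078 ]
```

View pics/w3.png

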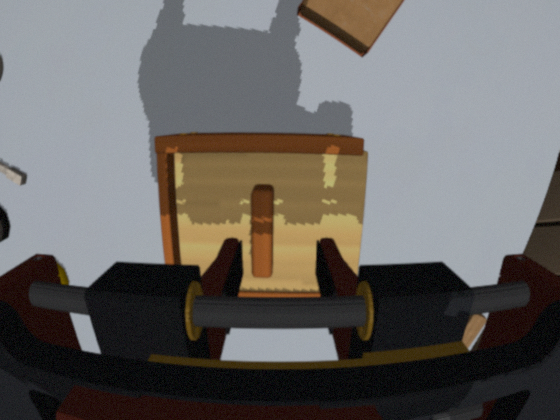

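The bar (column 262) sits left of the finger centre (column 279), which agrees with the roughly 9 mm offset. I'll correct that and descend.

```bash
python3 -m crank '[[0.3,-0.9,-1,0,0.45],[0,0,-2.5,0,0.45],[0,0,-1.3,0,0.45],[0,0,0,0,0.45]]'; python3 box.py w4 | grep -v star
```

```text
clock: 4.07
ee_pos: [0.5143, 0.095, 0.0774]
tool_rot: [-1.08, -1.45, 1.412]
contact_force: [-0.3, -0.4, -0.6]
grip_width: 0.0396
pos [0.5143 0.095  0.0774] tool x yaw 107.06641308965516
wrist spares_box [276. 207.] 0.72 [0.5091 0.0908]
scene spares_box [186.2 230.5] 0.75 [0.506  0.0873]
side spares_box [251.8 210.6] 0.96 [0.51   0.0917]
wrist lid_pull [279.5 244.1] 0.93 [0.5089 0.0941]
scene lid_pull [179.4 199.6] 0.89 [0.5157 0.0973]
side lid_pull [249.2 183.3] 0.95 [0.5054 0.0814]
```

View pics/w4.png

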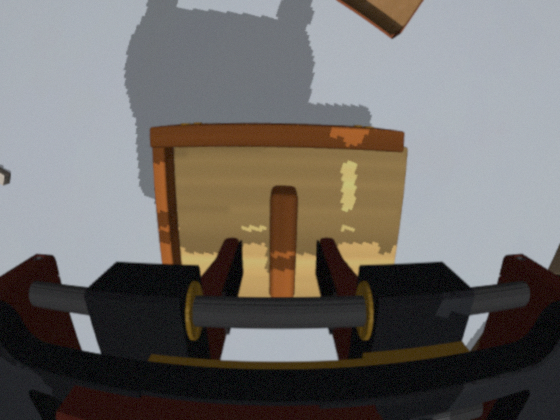

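The bar is now centred between the fingers. I'll go down and grip.

```bash
python3 -m crank '[[-0.4,0,-0.9,0,0.45],[0,0,0,0,0.1],[0,0,0,0,0],[0,0,0,0,0],[0,0,0,0,0]]'; python3 -c "
from h import *
print(np.round(cv2.Rodrigues(bot.sense()['tool_rot'])[0],3))"
```

```text
clock: 5.08
ee_pos: [0.5109, 0.0961, 0.0708]
tool_rot: [-1.083, -1.454, 1.411]
contact_force: [-1.0, -0.2, -0.2]
grip_width: 0.016
[[-0.294  0.037 -0.955]
 [ 0.956  0.002 -0.294]
 [-0.009 -0.999 -0.037]]
```

Gripping the bar at 16 mm. Opening.

```bash
python3 -m crank '[[-0.3,1,0,0,0],[-0.6,2,0,0,0],[-0.6,2,0,0,0],[-0.6,2,0,0,0],[0,0,0,0,0]]'
```

```text
clock: 5.5
ee_pos: [0.4905, 0.1674, 0.0708]
tool_rot: [-1.092, -1.45, 1.406]
contact_force: [-1.2, 1.0, 0.4]
grip_width: 0.0138
```

```bash
python3 -m crank '[[-0.6,1.6,0,0,0],[-0.3,0.8,0,0,0],[-0.1,0.4,0,0,0],[-0.1,0.4,0,0,0],[0,0,0,0,0]]'
```

```text
clock: 5.92
ee_pos: [0.4836, 0.1916, 0.0707]
tool_rot: [-1.117, -1.442, 1.417]
contact_force: [0.2, 2.4, -0.6]
grip_width: 0.014
```

```bash
python3 -m crank '[[-0.15,0.5,0,0,0],[-0.15,0.5,0,0,0],[0,0,0,0,0]]'; python3 box.py w5 | grep -v star
```

```text
clock: 6.17
ee_pos: [0.4837, 0.1913, 0.0706]
tool_rot: [-1.138, -1.429, 1.428]
contact_force: [-0.5, 3.0, -1.2]
grip_width: 0.0139
pos [0.4837 0.1913 0.0706] tool x yaw 106.00595271117848
wrist spares_box [153.6 208.9] 0.62 [0.5078 0.0912]
scene spares_box [185.8 228.5] 0.64 [0.5114 0.092 ]
side spares_box [251.7 210.7] 0.64 [0.5097 0.0912]
wrist lid_pull [279.5 252.3] 0.69 [0.48   0.1912]
scene lid_pull [133.8 199. ] 0.92 [0.4824 0.1876]
side lid_pull [234.8 172.2] 0.83 [0.4811 0.1621]
```

View pics/w5.png

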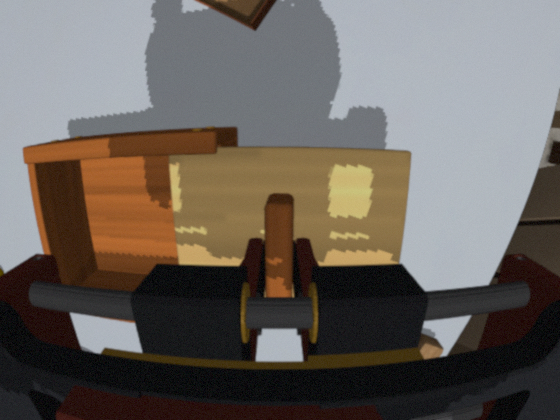

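The lid is at its stop: there was no motion over the last 1 cm, and the box mouth shows at the left. Releasing and going to the knob.

```bash
python3 -m crank '[[0,0,0,0,0.5],[0,0,0,0,0.5],[0,0,0,0,0.5],[0,0,2,0,0.5],[0,0,4,0,0.5]]'; python3 -m crank '[[0,0,4,0,0.5],[1.2,-3.4,1,0,0.5],[1.3,-3.7,0,0,0.5],[1.3,-3.7,0,0,0.5],[1.3,-3.7,0,0,0.5]]';python3 -m crank '[[1.3,-3.7,0,0,0.5],[1.3,-3.7,0,0,0.5],[1.3,-3.7,0,0,0.5],[1.3,-3.7,0,0,0.5],[0,0,0,0,0.5]]';
```

```text
clock: 7.18
ee_pos: [0.4779, 0.1933, 0.1225]
tool_rot: [-1.121, -1.421, 1.437]
contact_force: [0.3, -0.2, 0.1]
grip_width: 0.0425
clock: 7.6
ee_pos: [0.53, 0.0547, 0.1862]
tool_rot: [-1.116, -1.45, 1.436]
contact_force: [0.9, 0.3, -0.5]
grip_width: 0.0436
clock: 8.02
ee_pos: [0.5848, -0.1036, 0.1879]
tool_rot: [-1.119, -1.454, 1.433]
contact_force: [1.0, 0.3, 0.0]
grip_width: 0.0438
```

```bash
python3 -m crank '[[1.3,-3.7,0,0,0.5],[1.3,-3.7,0,0,0.5],[1.3,-3.2,0,0,0.5],[0,0,0,0,0.5]]';python3 box.py w6 | grep -v -e lid -e box
```

```text
clock: 8.35
ee_pos: [0.6242, -0.2089, 0.1867]
tool_rot: [-1.115, -1.458, 1.431]
contact_force: [1.0, -0.4, -1.3]
grip_width: 0.0438
pos [ 0.6242 -0.2089  0.1867] tool x yaw 107.40813739007775
wrist star_knob [281.4 184.5] 0.98 [ 0.6276 -0.2128]
wrist star_knob [200.3 168.9] 0.9 [ 0.6377 -0.3035]
wrist star_knob [350.3 238.1] 0.84 [ 0.6629 -0.1185]
scene star_knob [302. 212.] 0.9 [ 0.6591 -0.1191]
scene star_knob [333.8 229.7] 0.88 [ 0.6255 -0.2046]
scene star_knob [381.7 238.1] 0.88 [ 0.636  -0.3047]
side star_knob [338.1 277.6] 0.93 [ 0.6211 -0.2257]
side star_knob [339.  249.6] 0.75 [ 0.6526 -0.1285]
```

View pics/w6.png

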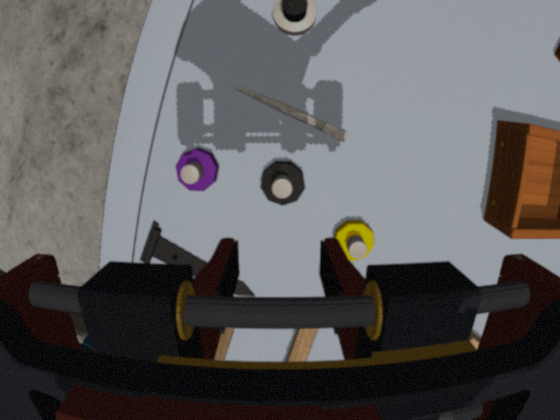

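The black star knob has its head at (283,182) and stem top at (282,187). The decoys and the glue cap are clear of the jaws.

```bash
python3 -m crank '[[0.3,-0.4,-4,0,0.5],[0,0,-4,0,0.5],[0,0,-3,0,0.5],[0,0,0,0,0.5]]';python3 - <<'E'
from h import *
f=grab('wrist','w7')
for r in bot.spot_point('wrist','star_knob'): print(r['position'],r['conf'],atz(f,r['position'],0))
print(f['s']['ee_pos'],np.round(cv2.Rodrigues(f['s']['tool_rot'])[0],3))
E
```

```text
clock: 9.28
ee_pos: [0.6279, -0.2076, 0.081]
tool_rot: [-1.124, -1.468, 1.433]
contact_force: [0.1, 0.9, -1.8]
grip_width: 0.0439
[165.3, 184.8] 0.88 [ 0.63706904 -0.3035222 ]
[368.1, 280.0] 0.63 [ 0.6637193  -0.12026796]
[280.6, 203.1] 0.6 [ 0.62267101 -0.21158339]
[ 0.62793356 -0.20762536  0.08102981] [[-0.304  0.071 -0.95 ]
 [ 0.952 -0.028 -0.306]
 [-0.048 -0.997 -0.059]]
```

View pics/w7.png

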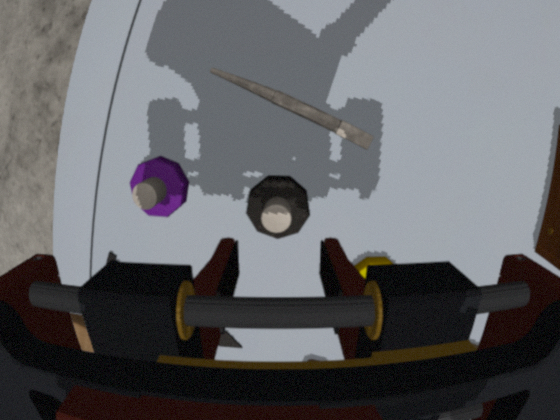

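```bash
python3 - <<'E'
from h import *
for n,v in dict(start=[-1.3384,-.9821,.9848],a=[-1.07,-1.401,1.411],b=[-1.066,-1.412,1.414],c=[-1.036,-1.457,1.455],d116=[-1.065,-1.435,1.421],d77=[-1.08,-1.45,1.412],d70=[-1.083,-1.454,1.411],sl=[-1.092,-1.45,1.406],sl2=[-1.117,-1.442,1.417],sl3=[-1.138,-1.429,1.428],up=[-1.121,-1.421,1.437],t1=[-1.116,-1.45,1.436],t2=[-1.119,-1.454,1.433],t3=[-1.115,-1.458,1.431],dn=[-1.124,-1.468,1.433]).items(): print(n,np.round(cv2.Rodrigues(np.array(v))[0][:,1],3))
E
```

```text
start [-0.001 -0.002 -1.   ]
a [-0.003 -0.005 -1.   ]
b [ 0.001 -0.002 -1.   ]
c [ 0.006 -0.003 -1.   ]
d116 [ 0.014 -0.    -1.   ]
d77 [ 0.033  0.002 -0.999]
d70 [ 0.037  0.002 -0.999]
sl [ 0.041  0.    -0.999]
sl2 [ 0.052 -0.021 -0.998]
sl3 [ 0.057 -0.042 -0.998]
up [ 0.04  -0.041 -0.998]
t1 [ 0.055 -0.03  -0.998]
t2 [ 0.059 -0.029 -0.998]
t3 [ 0.059 -0.025 -0.998]
dn [ 0.071 -0.027 -0.997]
```

```bash
python3 - <<'E'
from h import *
f=grab('wrist','w8'); print(atz(f,(276,215),.036), atz(f,(278.5,206),.012))
i=cv2.imread('pics/w8.png')[160:250,230:330]; cv2.imwrite('pics/w8c.png',cv2.resize(i,(600,540),interpolation=2))
for c in('scene','side'):
    g=grab(c,c+'8')
    for r in bot.spot_point(c,'star_knob'): print(c,r['position'],r['conf'],atz(g,r['position'],0))
E
```

```text
[ 0.62597325 -0.21449479] [ 0.62692092 -0.21380947]
scene [386.6, 240.9] 0.89 [ 0.63092366 -0.3159918 ]
scene [337.1, 230.5] 0.7 [ 0.62556282 -0.21187141]
scene [300.9, 210.4] 0.59 [ 0.66375443 -0.11458079]
side [339.9, 247.6] 0.86 [ 0.65672608 -0.12101438]
side [365.7, 301.7] 0.8 [ 0.64363043 -0.30438676]
side [337.9, 275.1] 0.59 [ 0.62321711 -0.21774134]
```

View pics/w8c.png

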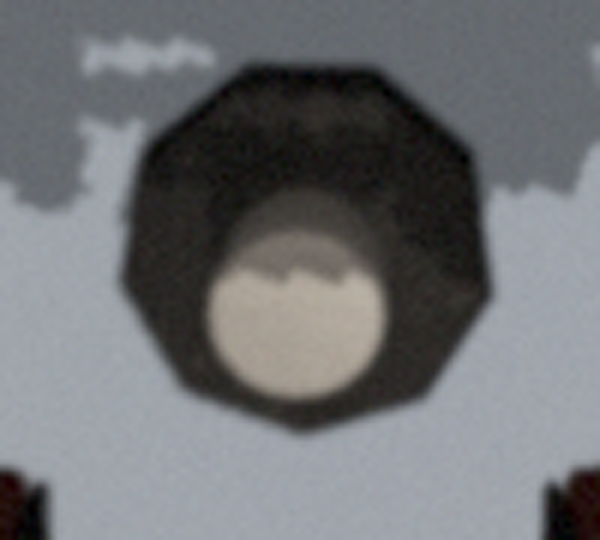

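The stem top is at about (279.5,212.5), giving the knob at about (0.626, -0.213).

```bash
python3 -m crank '[[-0.1,-0.55,-1,0,0.5],[0,0,-2,0,0.5],[0,0,-1,0,0.5],[0,0,0,0,0.5]]'
```

```text
clock: 9.97
ee_pos: [0.6341, -0.2172, 0.0564]
tool_rot: [-1.152, -1.48, 1.433]
contact_force: [-0.6, 0.2, -0.0]
grip_width: 0.0441
```

```bash
python3 -m crank '[[-0.5,0.3,-1,0,0.5],[-0.3,0.1,-1,0,0.5]]'; python3 -c "
from h import *
print(np.round(cv2.Rodrigues(bot.sense()['tool_rot'])[0],3))"
```

```text
clock: 10.13
ee_pos: [0.6273, -0.2142, 0.0383]
tool_rot: [-1.156, -1.481, 1.433]
contact_force: [-0.3, 0.4, -0.1]
grip_width: 0.0439
[[-0.302  0.099 -0.948]
 [ 0.951 -0.039 -0.307]
 [-0.067 -0.994 -0.082]]
```

```bash
python3 -m crank '[[0,0.05,-1,0,0.5],[0,0,-0.5,0,0.5]]'; python3 - <<'E'
from h import *
f=grab('wrist','w9')
E
```

```text
clock: 10.3
ee_pos: [0.6267, -0.2138, 0.0219]
tool_rot: [-1.155, -1.48, 1.433]
contact_force: [-0.5, 0.3, -0.4]
grip_width: 0.0442
```

View pics/w9.png

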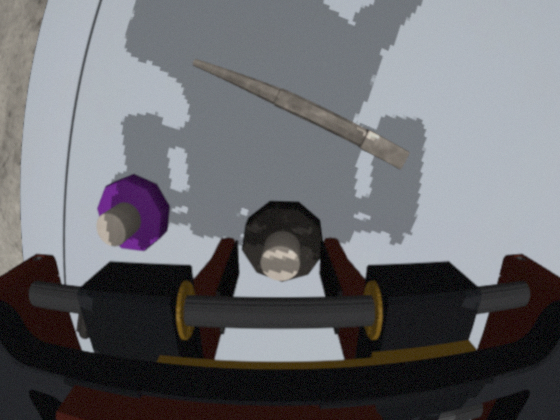

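The stem is centred between the fingers at (281,262). Closing.

```bash
python3 -m crank '[[0,0,0,0,0],[0,0,0,0,0],[0,0,0,0,0],[0,0,0,0,0]]'; python3 -m crank '[[0,0,1,0,0],[0,0,3,0,0],[0,0,4,0,0],[0,0,4,0,0]]'; python3 - <<'E'
from h import *
f=grab('wrist','w10'); grab('side','d10')
print(np.round(cv2.Rodrigues(bot.sense()['tool_rot'])[0],3))
E
```

```text
clock: 10.68
ee_pos: [0.6269, -0.214, 0.0216]
tool_rot: [-1.155, -1.48, 1.433]
contact_force: [0.5, 0.3, -1.4]
grip_width: 0.0212
clock: 11.02
ee_pos: [0.6207, -0.2115, 0.1342]
tool_rot: [-1.133, -1.471, 1.433]
contact_force: [-0.3, -0.1, 0.3]
grip_width: 0.0192
[[-0.302  0.094 -0.949]
 [ 0.951 -0.038 -0.307]
 [-0.065 -0.995 -0.078]]
```

View pics/w10.png

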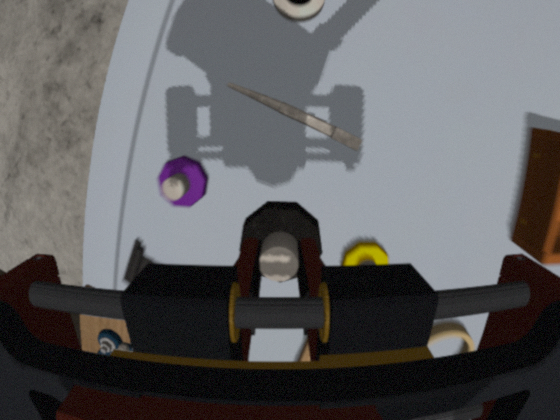

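View pics/d10.png

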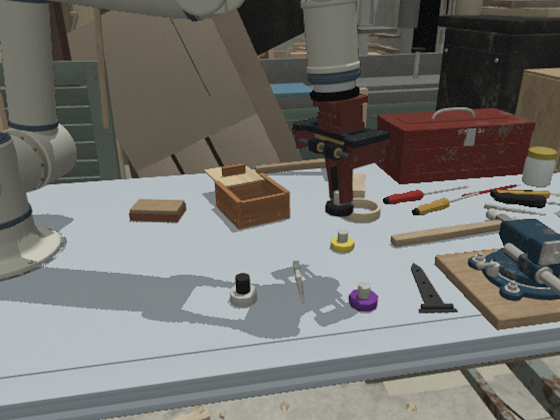

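The knob is held, hanging at side (340,207). Moving to above the mouth.

```bash
python3 -m crank '[[-1.3,3.5,1,0,0],[-1.4,3.7,1,0,0],[-1.4,3.7,0,0,0],[-1.4,3.7,0,0,0],[-1.4,3.7,0,0,0]]'; python3 -m crank '[[-1.4,3.7,0,0,0],[-1.4,3.5,0,0,0],[-0.8,2,0,0,0]]'; python3 box.py w11 | grep -v lid
python3 -c "
from h import *
print(np.round(cv2.Rodrigues(bot.sense()['tool_rot'])[0],3))"
```

```text
clock: 11.53
ee_pos: [0.5553, -0.0327, 0.1684]
tool_rot: [-1.166, -1.472, 1.425]
contact_force: [0.3, 0.1, -0.6]
grip_width: 0.0192
clock: 11.78
ee_pos: [0.5161, 0.0655, 0.1707]
tool_rot: [-1.167, -1.477, 1.423]
contact_force: [-0.1, 0.6, 0.1]
grip_width: 0.0194
pos [0.5161 0.0655 0.1707] tool x yaw 106.97158739534056
wrist spares_box [314.6 180.2] 0.86 [0.5087 0.0897]
side spares_box [253.9 212.8] 0.61 [0.5131 0.0785]
wrist star_knob [ 20.6 187.8] 0.94 [ 0.6352 -0.2968]
wrist star_knob [280.4 238.6] 0.81 [0.5826 0.0754]
wrist star_knob [115.  242.8] 0.73 [ 0.6589 -0.1209]
scene star_knob [184.1 169.4] 0.82 [0.7183 0.2333]
scene star_knob [301.4 211.7] 0.69 [ 0.6596 -0.1174]
scene star_knob [383.1 238.2] 0.63 [ 0.6367 -0.3074]
side star_knob [364.7 299.8] 0.87 [ 0.6439 -0.299 ]
side star_knob [340.7 243.1] 0.81 [ 0.6638 -0.1033]
side star_knob [252.4 151.1] 0.67 [0.5731 0.5532]
side star_knob [246.2 298.9] 0.32 [ 0.4543 -0.2581]
[[-0.288  0.103 -0.952]
 [ 0.955 -0.042 -0.294]
 [-0.07  -0.994 -0.086]]
```

View pics/w11.png

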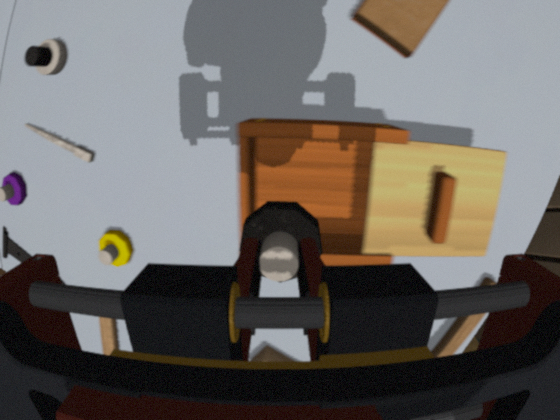

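```bash
python3 -m crank '[[-0.5,1.2,-2.5,0,0],[-0.2,0,-3,0,0],[-0.2,0,-2.5,0,0]]'; python3 -c "
from h import *
grab('wrist','w12');grab('side','d12');grab('scene','s12')
print(np.round(cv2.Rodrigues(bot.sense()['tool_rot'])[0],3),bot.sense()['ee_pos'])"
```

```text
clock: 12.63
ee_pos: [0.513, 0.0728, 0.0954]
tool_rot: [-1.182, -1.48, 1.414]
contact_force: [0.3, -1.0, -0.7]
grip_width: 0.0189
[[-0.284  0.111 -0.952]
 [ 0.956 -0.042 -0.29 ]
 [-0.072 -0.993 -0.094]] [0.51140207 0.07263351 0.0940882 ]
```

View pics/w12.png

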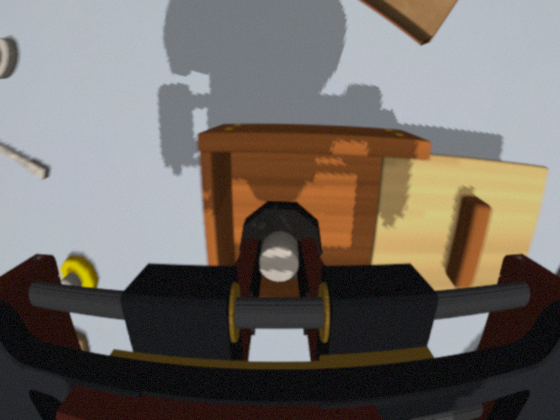

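View pics/d12.png

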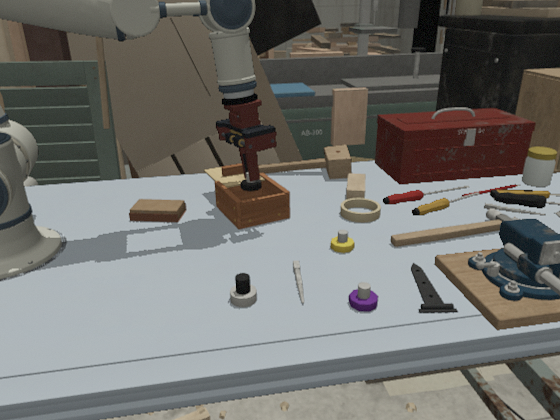

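Aligned over the mouth. Descending.

```bash
python3 -m crank '[[0,0.1,-2,0,0],[-0.1,0,-2.5,0,0],[-0.1,0,-1,0,0]]'
```

```text
clock: 13.03
ee_pos: [0.5148, 0.0734, 0.0476]
tool_rot: [-1.19, -1.485, 1.409]
contact_force: [-0.9, -0.3, -1.1]
grip_width: 0.0194
```

```bash
python3 -m crank '[[0,0,-1,0,0],[-0.1,0,-0.6,0,0]]'
```

```text
clock: 13.2
ee_pos: [0.5154, 0.0731, 0.0335]
tool_rot: [-1.193, -1.487, 1.407]
contact_force: [-0.2, -0.1, -1.5]
grip_width: 0.0194
```

```bash
python3 -m crank '[[0,0,-0.3,0,0],[0,0,-0.2,0,0]]'
```

```text
clock: 13.37
ee_pos: [0.5162, 0.0731, 0.0297]
tool_rot: [-1.194, -1.488, 1.406]
contact_force: [0.3, -0.4, -0.8]
grip_width: 0.0195
```

```bash
python3 -m crank '[[0,0,-0.2,0,0],[0,0,-0.1,0,0]]'
```

```text
clock: 13.53
ee_pos: [0.5173, 0.0731, 0.0283]
tool_rot: [-1.196, -1.49, 1.405]
contact_force: [-0.7, -0.1, 0.9]
grip_width: 0.0194
```

```bash
python3 -m crank '[[0,0,0,0,0.35],[0,0,0,0,0.4],[0,0,0,0,0.4]]'; python3 -m crank '[[-0.1,0,1,0,0.4],[0,0,3,0,0.4],[0,0,4,0,0.4],[0,0,4,0,0.4]]'; python3 box.py w13;  python3 -c "
from h import *
print(np.round(cv2.Rodrigues(bot.sense()['tool_rot'])[0],3),bot.sense()['ee_pos'])"
```

```text
clock: 13.78
ee_pos: [0.5184, 0.0732, 0.03]
tool_rot: [-1.199, -1.492, 1.404]
contact_force: [-0.1, -1.3, -0.2]
grip_width: 0.0337
clock: 14.12
ee_pos: [0.5104, 0.0726, 0.1442]
tool_rot: [-1.183, -1.478, 1.414]
contact_force: [0.8, -0.1, 0.3]
grip_width: 0.0348
pos [0.5104 0.0726 0.1442] tool x yaw 106.44650410799419
wrist spares_box [441.  221.9] 0.68 [0.4985 0.2342]
wrist spares_box [308.9 187.2] 0.64 [0.507  0.0907]
wrist spares_box [35.3 63.5] 0.61 [ 0.4509 -0.2527]
scene spares_box [185.4 228.3] 0.81 [0.5117 0.0932]
side spares_box [251.2 210.9] 0.58 [0.5084 0.0904]
wrist lid_pull [441.7 222.3] 0.81 [0.4814 0.1929]
scene lid_pull [133.1 199.2] 0.72 [0.4813 0.1885]
side lid_pull [234.2 168.6] 0.84 [0.4823 0.1884]
wrist star_knob [ 99.9 255.3] 0.92 [ 0.6623 -0.1229]
wrist star_knob [289.7 194.5] 0.69 [0.5195 0.0755]
wrist star_knob [  4.7 196.3] 0.66 [ 0.6364 -0.3012]
scene star_knob [300.9 208.3] 0.74 [ 0.6712 -0.1117]
scene star_knob [382.  239.2] 0.59 [ 0.6327 -0.3061]
scene star_knob [192.3 227.1] 0.43 [0.5208 0.0815]
side star_knob [364.5 301.3] 0.93 [ 0.6421 -0.3029]
side star_knob [338.3 245.5] 0.63 [ 0.6562 -0.1121]
[[-0.282  0.116 -0.952]
 [ 0.957 -0.042 -0.289]
 [-0.073 -0.992 -0.099]] [0.51113192 0.07261962 0.14225669]
```

View pics/w13.png

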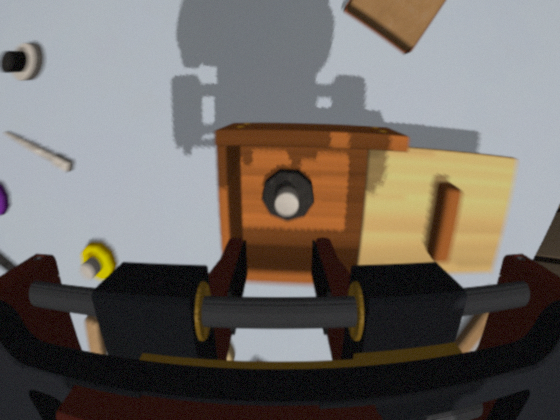

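The star knob stands upright on the floor, head at (288,193), clear of the lid. Going to the pull bar.

```bash
python3 -m crank '[[-1,3.8,0,0,0.5],[-1.1,3.9,0,0,0.5],[-1,3.7,-1,0,0.5],[0,0,-1,0,0.5]]'; python3 box.py w14 | grep -v star;
```

```text
clock: 15.05
ee_pos: [0.48, 0.1875, 0.1224]
tool_rot: [-1.19, -1.473, 1.406]
contact_force: [-0.6, -0.4, -0.1]
grip_width: 0.0441
pos [0.48   0.1875 0.1224] tool x yaw 105.91412068525851
wrist spares_box [178.5 192.3] 0.95 [0.511 0.089]
scene spares_box [187.7 227. ] 0.91 [0.5174 0.091 ]
side spares_box [251.6 212.9] 0.83 [0.5078 0.0791]
side spares_box [232.6 168.6] 0.35 [0.4945 0.397 ]
wrist lid_pull [290.4 224. ] 0.97 [0.4801 0.1923]
scene lid_pull [132.4 199.1] 0.63 [0.481  0.1901]
side lid_pull [234.6 170.2] 0.63 [0.4821 0.1765]
```

View pics/w14.png

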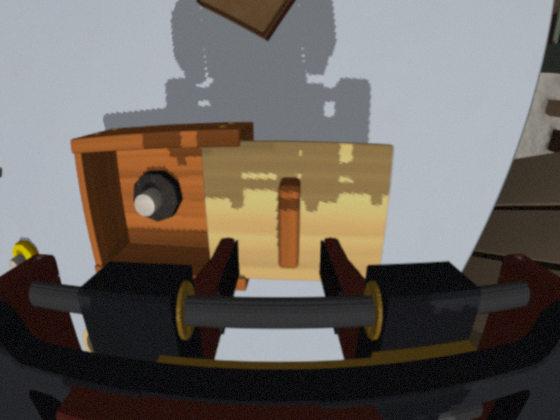

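```bash
python3 -m crank '[[-0.2,0.4,-2,0,0.5],[-0.1,0,-2,0,0.5],[-0.1,0,-0.5,0,0.5]]'; python3 -c "
from h import *
grab('wrist','w15')
print(bot.sense()['ee_pos'])"
```

```text
clock: 15.9
ee_pos: [0.48, 0.1856, 0.0804]
tool_rot: [-1.201, -1.471, 1.398]
contact_force: [-0.4, -0.1, 0.1]
grip_width: 0.0442
[0.47975511 0.18560589 0.08044106]
```

View pics/w15.png

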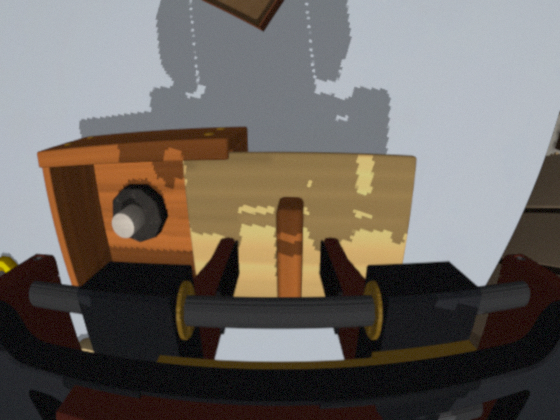

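```bash
python3 -m crank '[[-0.1,0.5,-0.8,0,0.5],[0,0,-0.1,0,0.2],[0,0,0,0,0],[0,0,0,0,0],[0,0,0,0,0]]'
```

```text
clock: 16.37
ee_pos: [0.4798, 0.1914, 0.0736]
tool_rot: [-1.203, -1.473, 1.396]
contact_force: [0.2, -0.2, 0.2]
grip_width: 0.0206
```

```bash
python3 -m crank '[[0,0,0,0,0],[0.2,-0.8,0,0,0],[0.6,-2,0,0,0],[0.6,-2,0,0,0],[0.6,-2,0,0,0]]'
```

```text
clock: 16.78
ee_pos: [0.4988, 0.1261, 0.0742]
tool_rot: [-1.192, -1.482, 1.396]
contact_force: [-0.1, 3.4, -2.5]
grip_width: 0.0139
```

```bash
python3 -m crank '[[0.5,-1.6,0,0,0],[0.4,-1.3,0,0,0],[0.1,-0.5,0,0,0],[0.1,-0.5,0,0,0]]'
```

```text
clock: 17.12
ee_pos: [0.5092, 0.0896, 0.0741]
tool_rot: [-1.178, -1.49, 1.382]
contact_force: [-7.0, 34.3, 0.3]
grip_width: 0.0139
```

34 N of reaction after 106 mm of travel means the lid is against its shut stop. Releasing and backing off.

```bash
python3 -m crank '[[0,0,0,0,0.1],[0,0,0,0,0.5],[0,0,0,0,0.5],[0,0,0,0,0.5]]'; python3 -m crank '[[0,0,2,0,0.5],[0,0,4,0,0.5],[0,0,4,0,0.5],[0,0,4,0,0.5]]';  python3 box.py w16
```

```text
clock: 17.45
ee_pos: [0.5093, 0.0901, 0.075]
tool_rot: [-1.177, -1.492, 1.379]
contact_force: [0.3, -0.2, -0.3]
grip_width: 0.0304
clock: 17.78
ee_pos: [0.5028, 0.0878, 0.2071]
tool_rot: [-1.163, -1.473, 1.393]
contact_force: [0.1, 0.5, -0.5]
grip_width: 0.0441
pos [0.5028 0.0878 0.2071] tool x yaw 105.92881212493795
wrist spares_box [289.5 176.4] 0.94 [0.508  0.0919]
scene spares_box [182.8 229.5] 0.79 [0.5061 0.0961]
side spares_box [254.9 212.2] 0.59 [0.5158 0.0813]
wrist lid_pull [286.9 194.8] 0.55 [0.5084 0.0908]
scene lid_pull [181.6 201.2] 0.62 [0.5126 0.0898]
side lid_pull [249.7 183.2] 0.58 [0.5065 0.0818]
wrist star_knob [109.3 239.7] 0.94 [ 0.6618 -0.1237]
wrist star_knob [ 20.3 190.7] 0.61 [ 0.6368 -0.3032]
scene star_knob [301.1 207. ] 0.71 [ 0.676  -0.1103]
scene star_knob [380.9 239.2] 0.61 [ 0.6319 -0.304 ]
side star_knob [339.2 245.8] 0.93 [ 0.6576 -0.1136]
side star_knob [367.7 300.9] 0.58 [ 0.6476 -0.3029]
```

View pics/w16.png

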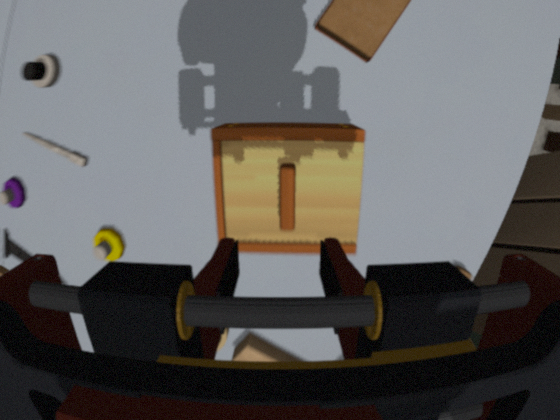

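View pics/w16s.png

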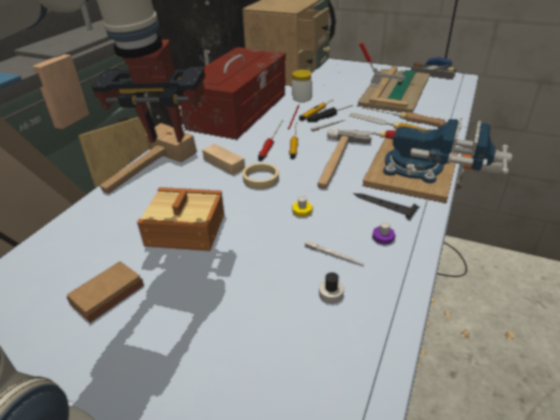

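The lid is shut: no dark gap at the -y end, bar at (287,196) over the box centre. The glue cap is still at its place (scene 331,288). Handing in.

```bash
python3 -c "
from cell import bot
print(bot.hand_in())"
```

```text
the job is handed in; nothing more can be done
None
```

The black star knob is standing on the floor of the spares box with the lid shut over it. I handed the job in at about 18 s of the 61 s allowed; no verdict was reported.

- **Opening:** I gripped the pull bar and slid the lid until it stopped moving. After the shut, the travel between the two stops came out at about 106 mm, against the nominal 105 mm.
- **Placing:** I lifted the knob by its stem and set it on the box floor. After I let go, the wrist camera showed it upright and clear of the lid's path.
- **Closing:** I pulled the lid back until it met about 34 N at its shut stop, then released it and backed off.
- **Last checks:** The wrist camera put the pull bar at (0.508, 0.091), within about 1 mm of the box origin, and no gap showed at the lid's end. The glue cap and the purple and yellow knobs looked untouched.

**What disagreed:**
- The side camera placed the pull bar about 9 mm off in y, but it showed that same jitter in earlier pictures.
- The tool drifted to about 7° of tilt over the job. I allowed for it, and it caused no visible trouble.

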